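# Load a cartridge into the sprung feed track

## Task

Load the green-banded cartridge into the feed track: pull the sprung follower back by its red paddle until its catch holds it, then stand the cartridge upright, banded end up, on the floor of the opened track between the end stop and the follower and let go of it. Then press the yellow pad down to free the catch, so that the follower closes and pushes the cartridge up against the end stop.

Things in the scene. Friction and masses are not known exactly. Their poses are not given: they have to be found in the camera images.
- track: Fixed feed track on a 200x100 mm grey plate. Origin at bench level under its middle; x = pull-back direction, y across. Floor 10 mm up, 50 mm wide between walls 4 mm thick, tops 24 mm up. End stop: inner face x=-80 mm, top 40 mm up. Sprung grey follower, 24 mm along x, top 44 mm up: front face x=-74 closed empty, 0 on the catch, -46 closed on a cartridge, whose axis is then x=-63.
- paddle (a point): Grip point of the follower's red paddle, 70 mm above the bench; paddle 14 mm thick along track x, 36 mm wide along y, from 44 to 84 mm up. In the track's frame x=-62 mm closed empty, 12 on the catch, -34 closed on a cartridge. Spring 2.5 N closed, 5.5 N back, plus damping and up to 4 N more as it clicks over the catch: pull to x=15 or so (limit 18), let go and the catch holds it.
- pad (a point): Centre of the top of the round yellow release pad, 26 mm across, 42 mm above the bench, at x=84 mm, y=0 in the track's frame. Pressed straight down it sinks up to 10 mm against a spring; 4 mm or more (2 to 5 N) frees the follower, which closes by itself within about 1 s; pressing further does no harm. The pad comes up again when let go.
- cartridge: Cartridge to load: white cylinder, 34 mm diameter, 60 mm tall, green band (40 to 54 mm up) and green top; loose, about 0.1 kg, standing upright on the bench, 35 mm or more clear around it. Origin: centre of its underside, z up its axis. Two spares like it, with blue and orange bands and tops, stand nearby and are not wanted.
Mind the look-alikes: they are no part of the job. What is shaped like the cartridge but pink or turquoise is not meant.

How it is judged:
By the outcome, as a careful person would: the job done as asked, in the order asked, and still so for the second after the job is handed in, with the robot touching nothing.
It also fails if it takes over 64 s, if anything falls off the work surface, if the arm or the gripper's body presses on something with over 40 N, if the wrist force passes 120 N, or if a joint passes its speed limit or range.

## Robot

A 6-joint arm with a two-finger parallel gripper is mounted at the origin on the work surface. World frame = base frame: x ahead of the robot, y to its left, z up, the work surface at z = 0. Lengths are in mm, angles in degrees, forces in N, time in s.
With the tool pointing down it reaches from about 275 to 875 mm from the base axis. Payload 12.5 kg.
Tool frame: the origin (TCP) lies midway between the tips of the shut fingers; the grasp point (between the pads) lies 19 mm behind it (manip.tcp_to_grasp is the z of the grasp point in the tool frame, in mm); z points along the fingers, y is the line along which they close (so a half turn about z gives the same grasp; the last joint's range is limited). The gripper opens to 85 mm and grips with 20 to 120 N. Pads are 22 mm wide; open, the fingers measure 114 mm over their backs; the gripper's body (76 mm by 85 mm) begins 54 mm behind the grasp point. The pads swing forward as they close: fully open they stand 13 mm farther back than shut.
Start: joints at [59.668, 20.094, 94.641, -0, 65.266, -4.847], TCP at [236.62, 496.483, 231.29] pointing down, gripper open.
Joint ranges: [-157.81, 157.81], [-45, 120.19], [0.68, 151.7], [-89.99, 269.99], [4.06, 180], [-164.3, 164.3]. Speed limits (degrees/s): [127.2, 127.2, 159.86, 180, 180, 180].

## Interface

Orientations are given as [roll, pitch, yaw] about the fixed x, y, z axes, in that order (R = Rz(yaw) Ry(pitch) Rx(roll)).
In Python, from rig import manip, vision, finder gives the robot as it stands. The module is installed in compiled form; this text tells all that it offers.
- The arm moves only by the tool arm_command, never from a script. Its argument "plan" is a list that holds one entry, the list of rows, each a list of 7 numbers: the opening, from 0 (shut) to 1 (fully open), then the shift along the tool's x, y, z normalised to -1 to 1, where 1 is 0.25 m, then the turn, a rotation vector about the tool's x, y, z normalised to -1 to 1, where 1 is 90 degrees. A call has 1 to 5 rows; each row is the pose to reach, as a shift and turn from the pose commanded when the call began, along the tool's axes at that moment; what a row does not reach only later rows make up. A row lasts 1/10 s, in which the tool goes at most 50 mm and 8.59 degrees, less where a joint would pass 70% of its speed; a pose out of reach is approached as far as the arm can. A call with a number of a shift or a turn outside -1 to 1 is refused whole. A call with a gripper value outside its range is refused whole. The fingers move at their own pace and stop on an object; "newtons" is the grip in N (left out, the last holds). Time passes only in rows, so rows that repeat a pose let the fingers close. It gives the time, the measured TCP pose, the force, the opening and the grip force at its end, in the units of the state.
- manip.state(): the state, without advancing time (a new reading comes with each control period).
- vision.capture(name): name is "scene" or "top"; returns the picture (480x640x3 uint8, red, green, blue); there is no depth.
- vision.calibration(name): a dict with "fx", "fy", "cx", "cy" (pixels), "k1" (the pictures are not rectified: a ray, as slopes to the right and down, at radius r is drawn at 1 + k1 r^2 times it, then the intrinsics apply), "rvec" (rotation vector, rad) and "tvec" (3), from world to camera coordinates, as OpenCV has them. Camera axes: x right, y down, z forward; pixel columns grow to the right and rows downward; lengths in mm; the calibration is good to about 2 mm. A picture is of the moment at which its call begins. calibration takes no time and is no camera call.
- manip.sign_off(): hands the job in; it is judged then, once.
Trained networks look in the newest picture that a camera, given by its name, has taken for a name from the list of things; names that differ only in an ending like _2 or _b are one class to them, and where a whole thing is asked for, a point or a joint stands for the part that bears it (a point fixed in the world has none). Each returns a list of dicts, best first, with "confidence" (0 to 1); they miss things now and then, are a little off and sometimes report something else, mostly with a low value. They report only what shows in the picture. A call takes as long as a camera call. They do not tell look-alikes from the thing itself.
- finder.silhouettes(query, camera): "mask" (480x640 bool, what is visible of it) and "rect" ([left, top, right, bottom] in pixels, round what is visible of it).
The state is a dict: "clock": time; "joints": joint angles; "joint_velocities": joint speeds; "joint_efforts": joint torques, N m; "position": TCP position; "ee_rot": TCP orientation; "contact_force": force on the tool from outside, world axes, zero at the start; "ft_torque": the same for the moment, N m; "width": opening from 0.0 (shut) to 1.0 (fully open); "grip_force": force on a finger pad.
Only numpy, scipy, OpenCV 4.12 (cv2) and the standard library are available. Lean on these libraries where they do the work, as an engineer would, in place of code of your own. Each camera call takes 0.05 s, during which the arm holds its last target. There are 200 camera calls.

## Working session

There is one attempt and no reset: what is moved stays moved. The work goes in short steps, Python scripts to look and compute and a tool call to move; the robot and the scene stay as the last step left them, time stands still between calls to the robot, and variables do not carry over. Pictures are saved under pics/ and viewed, at most 10 in all, crops included, and the job is handed in when it is done.

Besides the shell and the picture viewer there is one more tool, called after "Emit:" as a command line: name --argument value ..., lists and objects as JSON in quotes. arm_command: Moves the arm, as the interface text tells. Its arguments: {"type":"object","properties":{"plan":{"type":"array","items":{"type":"array","items":{"type":"array","items":{"type":"number","minimum":-1,"maximum":1}}}},"newtons":{"type":"number"}},"required":["plan"]}

```bash
mkdir -p pics; ls
python3 - <<'E'
from rig import manip, vision, finder
import cv2
for n in("scene","top"):
    im=vision.capture(n); cv2.imwrite(f"pics/{n}0.png",im[:,:,::-1]); print(n,vision.calibration(n))
    for q in("track","paddle","pad","cartridge"):
        try:
            for d in finder.silhouettes(q,n): print(q,round(d["confidence"],2),d["rect"])
        except Exception as e: print(q,e)
print(manip.state(),manip.tcp_to_grasp)
E
```

```text
pics
scene {'fx': 448.1443724105387, 'fy': 448.1443724105387, 'cx': 318.76663925920457, 'cy': 242.10031602448427, 'k1': -0.07455003474457425, 'rvec': array([ 1.52570518,  1.67361422, -0.95665931]), 'tvec': array([ 117.2790385 , -184.19355069, 1275.44746281])}
track 0.88 [386.0, 257.9, 450.2, 346.7]
paddle 0.75 [405.6, 285.2, 438.2, 320.4]
pad 0.69 [415.3, 260.1, 433.9, 283.5]
cartridge 0.84 [275.7, 219.9, 292.0, 254.7]
cartridge 0.79 [249.4, 239.4, 270.3, 267.3]
cartridge 0.76 [241.3, 218.6, 259.9, 252.5]
top {'fx': 497.7497728851566, 'fy': 497.7497728851566, 'cx': 311.1524995214057, 'cy': 237.36833600927687, 'k1': -0.05424220773756982, 'rvec': array([ 1.99005716, -2.17556804,  0.28721871]), 'tvec': array([-28.80296434, 552.57544303, 576.35934444])}
track 0.58 [131.4, 176.5, 220.2, 320.6]
paddle 0.86 [160.8, 180.4, 201.0, 222.1]
paddle 0.15 [132.4, 176.3, 219.3, 323.0]
pad 0.7 [154.1, 251.8, 180.4, 309.5]
cartridge 0.82 [413.6, 323.5, 454.0, 354.0]
cartridge 0.72 [385.7, 275.8, 412.2, 306.3]
cartridge 0.66 [360.8, 332.1, 390.2, 357.4]
{'clock': 0.5, 'joints': array([ 5.96683137e+01,  2.00937975e+01,  9.46440287e+01, -1.05944626e-03,
        6.52657611e+01, -4.84850699e+00]), 'joint_velocities': array([-0.0086094 , -0.06449284, -0.03374123,  0.12318182, -0.10097049,
        0.03759309]), 'joint_efforts': array([ 1.17068710e-03, -5.05735874e+01, -2.91485739e+01, -3.24731013e-05,
        9.21147694e-04,  6.49089111e-05]), 'position': array([236.60747343, 496.46107772, 231.26895571]), 'ee_rot': array([-1.79996344e+02,  6.55572917e-04,  1.54517264e+02]), 'contact_force': array([-0.12766726,  0.09150978, -0.48680544]), 'ft_torque': array([ 0.00054838, -0.00409535, -0.04387983]), 'grip_force': 0.0, 'width': 0.9988714190055349} -18.700000000000003
```

View pics/scene0.png

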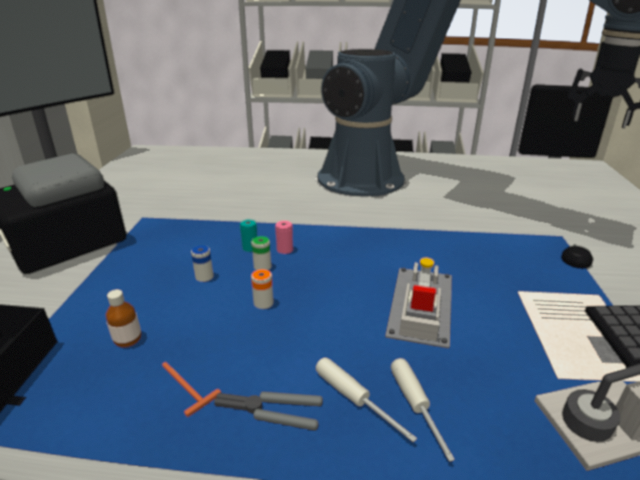

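View pics/top0.png

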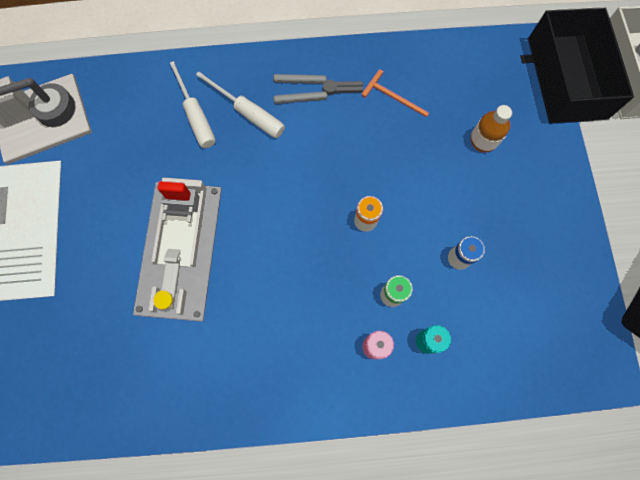

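The scene view shows the green-banded cartridge at (262,253) and the track at (420,305). In the top view the cylinders are green at (399,290), turquoise (436,339), pink (378,345), orange (369,212) and blue (468,252). The one at (399,290) fits, since it has a white body with a green band and top. I'll confirm it in a crop.

```bash
cat > h.py <<'E'
from rig import manip, vision, finder
import cv2, numpy as np
from scipy.optimize import least_squares
def proj(P,n):
    c=vision.calibration(n); R=cv2.Rodrigues(c["rvec"])[0]; q=np.atleast_2d(P)@R.T+c["tvec"]
    s=q[:,:2]/q[:,2:]; s=s*(1+c["k1"]*(s**2).sum(1,keepdims=True))
    return s*[c["fx"],c["fy"]]+[c["cx"],c["cy"]]
def blob(im,lo,hi,near,r=40):
    hsv=cv2.cvtColor(im,cv2.COLOR_RGB2HSV); m=cv2.inRange(hsv,np.array(lo),np.array(hi))
    if lo[0]==0: m|=cv2.inRange(hsv,np.array([172]+lo[1:]),np.array([180]+hi[1:]))
    k=np.zeros_like(m); cv2.circle(k,tuple(int(v) for v in near),r,255,-1); m&=k
    n,l,s,c=cv2.connectedComponentsWithStats(m); i=1+np.argmax(s[1:,4]); return c[i],s[i],(l==i)
def hullc(P,n):
    h=cv2.convexHull(proj(P,n).astype(np.float32)*16); m=cv2.moments(h); return np.array([m["m10"],m["m01"]])/m["m00"]/16
def fit(f,obs,x0,w=None):
    r=least_squares(lambda x:np.concatenate([f(x,n)-o for n,o in obs]).ravel(),x0,x_scale=[10,10]+[.1]*(len(x0)-2)); return r.x,r.fun
def trackpts(p,xp):
    c,s=np.cos(p[2]),np.sin(p[2]); T=lambda a:np.array([[p[0]+c*x-s*y,p[1]+s*x+c*y,z] for x,y,z in a])
    box=T([(xp+i*7,j*18,z) for i in(-1,1) for j in(-1,1) for z in(44,84)])
    a=np.linspace(0,6.28,24); pad=T([(84+13*np.cos(t),13*np.sin(t),42) for t in a]); return box,pad
E
python3 - <<'E'
from h import *
I={n:cv2.imread(f"pics/{n}0.png")[:,:,::-1].copy() for n in("scene","top")}
Y=([20,150,120],[35,255,255]);Rd=([0,170,90],[8,255,255]);G=([45,100,70],[72,255,255])
pr={"scene":((427,264),(424,298),(262,245)),"top":((163,300),(174,190),(399,288))}
obs=[];og=[]
for n in I:
    y=blob(I[n],*Y,pr[n][0],20);r=blob(I[n],*Rd,pr[n][1],30);g=blob(I[n],*G,pr[n][2],20)
    print(n,y[0],y[1],r[0],r[1],g[0],g[1])
    obs.append((n,np.array([r[0],y[0]]))); og.append((n,g[0]))
f=lambda p,n:np.array([hullc(trackpts(p,-62)[0],n),hullc(trackpts(p,-62)[1],n)])
for o in(obs,obs[1:]):
    p,e=fit(f,o,[600,250,np.pi]); print("track",p[:2],np.degrees(p[2]),e)
a=np.linspace(0,6.28,24)
top=lambda p:np.array([(p[0]+17*np.cos(t),p[1]+17*np.sin(t),60) for t in a])
p,e=fit(lambda p,n:hullc(top(p),n),og[1:],[500,-50]); print("cart top only",p,e)
print(proj(np.array([*p,60]),"scene"))
for nm,px in dict(orange=(370,208),blue=(470,249),pink=(379,345),turq=(437,339)).items():
    print(nm,fit(lambda p,n:proj(np.array([*p,60]),n)[0],[("top",np.array(px))],[500,-50])[0])
c=cv2.resize(I["top"][180:370,340:500],None,fx=3,fy=3);d=cv2.resize(I["scene"][210:320,180:310],None,fx=2,fy=2)
o=np.zeros((570,760,3),np.uint8);o[:,:480]=c;o[:220,490:750]=d;cv2.imwrite("pics/crop1.png",o[:,:,::-1])
E
```

```text
scene [426.45833333 262.5       ] [421 258  12  10  96] [422.87966805 297.9253112 ] [412 286  24  25 482] [259.93975904 240.26506024] [252 237  17   7  83]
top [162.5326087  299.51086957] [154 291  19  18 276] [173.70742358 190.34934498] [158 181  32  19 458] [398.95518207 287.73669468] [388 277  23  22 357]
track [572.04767699 112.25260528] 169.37802190521697 [-1.07831477 -1.32410875  0.40987797 -2.70180968  1.37800712 -0.19893794
 -0.88036432 -0.67865263]
track [539.93509354  77.80422251] 134.4744832827518 [52.09148004 30.06652296 -8.2503498   6.219872  ]
cart top only [ 473.79842864 -185.80182136] [-0.00498688 -0.00354701]
[[260.43840796 239.12654971]]
orange [ 585.3982975  -161.22732773]
blue [ 516.59809491 -287.33650198]
pink [ 403.47237129 -150.99569862]
turq [ 404.02539522 -225.41819079]
```

View pics/crop1.png

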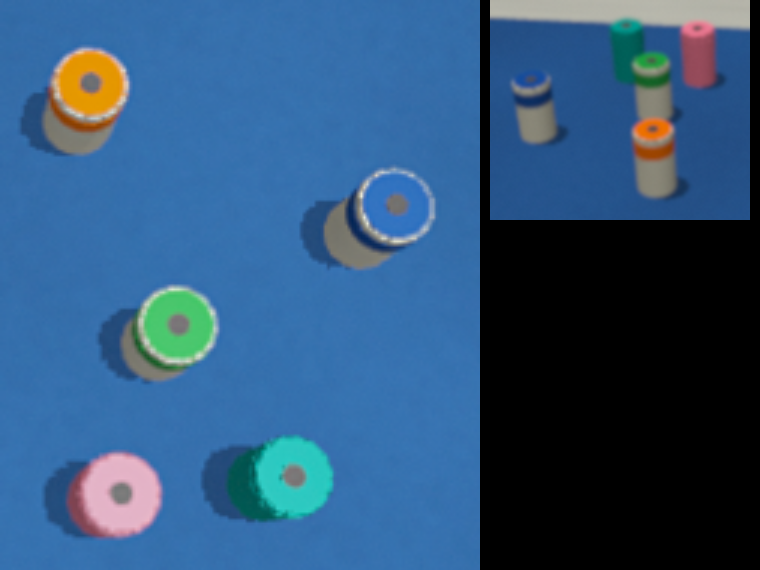

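The crop confirms it. The green-banded, white-bodied cartridge is at (399,290) in the top view, and pink and turquoise are plain cylinders. Next I'll refine the track pose with an overlay.

Run:
```python
from h import *
I={n:cv2.imread(f"pics/{n}0.png")[:,:,::-1].copy() for n in("scene","top")}
f=lambda p,n:np.array([hullc(trackpts(p,-62)[0],n),hullc(trackpts(p,-62)[1],n)])
obs=[("top",np.array([[173.7,190.3],[162.5,299.5]]))]
p,e=fit(f,obs,[572,112,2.95]); print("track",p[:2],np.degrees(p[2]),e)
c,s=np.cos(p[2]),np.sin(p[2]); T=lambda a:np.array([[p[0]+c*x-s*y,p[1]+s*x+c*y,z] for x,y,z in a])
out=[]
for n,(x,y) in dict(scene=(370,240),top=(110,160)).items():
    k=4;im=cv2.resize(I[n][y:y+150,x:x+95],None,fx=k,fy=k)
    def L(P,col): cv2.polylines(im,[np.int32((proj(T(P),n)-[x,y]+.5)*k)],True,col,1)
    L([(-100,-50,4),(100,-50,4),(100,50,4),(-100,50,4)],(0,255,0))
    L([(-69,-18,84),(-55,-18,84),(-55,18,84),(-69,18,84)],(0,255,255))
    L([(-80,-29,24),(20,-29,24),(20,29,24),(-80,29,24)],(255,0,255))
    L([(84+13*np.cos(t),13*np.sin(t),42) for t in np.linspace(0,6.2,20)],(0,0,255)); out.append(im)
cv2.imwrite("pics/ov1.png",np.hstack(out)[:,:,::-1])
```

```text
track [571.89922717 111.60877694] 169.30133934487725 [ 1.91560151 -0.08374727 -0.4498345  -0.60662273]
```

View pics/ov1.png

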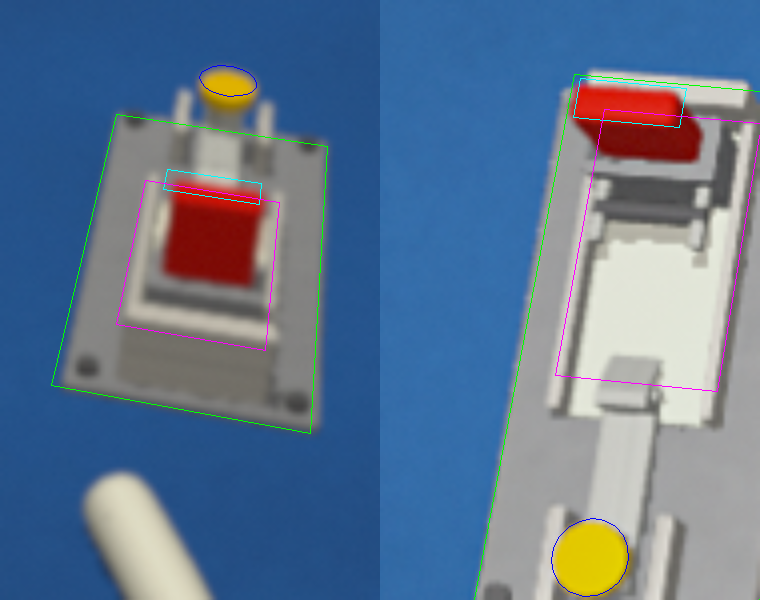

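The overlay fits to about 2 mm, but the yaw looks 1–2° off at the plate edges. I'll do one joint fit with the plate corners.

Run:
```python
from h import *
S=lambda a:np.array(a)/4+[370,240]-.5
C=[(100,y,0) for y in(-50,50)]
def pts(p,n):
    c,s=np.cos(p[2]),np.sin(p[2]); T=lambda a:np.array([[p[0]+c*x-s*y,p[1]+s*x+c*y,z] for x,y,z in a])
    if n=="scene": return proj(T([(100,50,4),(100,-50,4),(-100,-50,4),(-100,50,4)]),n)+p[3:5]
    return proj(T([(84,0,42),(-62,0,84)]),n)
sc=S([(118,115),(327,147),(316,432),(60,385)])
tp=np.array([(162.5,299.4),(172.5,185.5)])
print(proj(np.array([571.9,111.6,0]),"scene"))
for t0 in(2.95,):
    p,e=fit(pts,[("scene",sc),("top",tp)],[572,112,t0,0,0]); print(p[:2],np.degrees(p[2]),p[3:],e.round(1))
    c,s=np.cos(p[2]),np.sin(p[2])
    for nm,x in dict(paddle=-62,pad=84,back=15,place=-40).items(): print(nm,p[0]+c*x,p[1]+s*x)
```

```text
[[419.87470459 305.09180547]]
[571.2175018  111.12260022] 169.79743785046975 [1.19005655 0.21174167] [ 0.2 -0.1  0.4 -0.4  0.   0.1 -0.6  0.4  0.4 -0.  -0.5  0.2]
paddle 632.237138461714 100.1406176353012
pad 488.54573599626985 126.00141533208073
back 556.454686476514 113.77953148908217
place 610.5850093230854 104.0374501649529
```

```bash
cat >> h.py <<'E'
from scipy.spatial.transform import Rotation as Ro
def track(x,y=0,t=(571.2,111.1,169.8)):
    a=np.radians(t[2]); return t[0]+np.cos(a)*x-np.sin(a)*y, t[1]+np.sin(a)*x+np.cos(a)*y
def to(xy,z,yaw):
    s=manip.state(); R=Ro.from_euler("xyz",s["ee_rot"],degrees=True); T=Ro.from_euler("xyz",[180,0,yaw],degrees=True)
    d=R.inv().apply(np.array([*xy,z])-s["position"])/250; r=np.degrees((R.inv()*T).as_rotvec())/90
    print("t",round(s["clock"],2),"pos",s["position"].round(1),s["ee_rot"].round(1),"F",s["contact_force"].round(1),"w",round(s["width"],3),"shift",d.round(3),"turn",r.round(3))
E
python3 -c "
from h import *
to(track(-62),150,79.8)"
```

```text
t 0.5 pos [236.6 496.5 231.3] [-180.     0.   154.5] F [-0.1  0.1 -0.5] w 0.999 shift [-2.111 -0.75   0.325] turn [-0.    0.    0.83]
```

Emit:
arm_command --plan '[[[1, -0.2, -0.07, 0.03, 0, 0, 0.09], [1, -0.4, -0.14, 0.06, 0, 0, 0.18], [1, -0.6, -0.21, 0.09, 0, 0, 0.27], [1, -0.8, -0.28, 0.12, 0, 0, 0.36], [1, -1.0, -0.355, 0.15, 0, 0, 0.45]]]' --newtons 40

```text
clock: 1.0
position: [413.0, 320.0, 196.2]
ee_rot: [180.0, -0.0, 113.7]
contact_force: [1.5, 1.8, -0.2]
width: 0.998
grip_force: 0.0
```

```bash
python3 -c "
from h import *
to(track(-62),150,79.8)"
```

```text
t 1.0 pos [413.  320.  196.2] [180.   -0.  113.7] F [ 1.5  1.8 -0.2] w 0.998 shift [-1.158  0.45   0.185] turn [ 0.    -0.     0.377]
```

Emit:
arm_command --plan '[[[0.6, -0.2, 0.08, 0.035, 0, 0, 0.08], [0.6, -0.4, 0.16, 0.07, 0, 0, 0.16], [0.6, -0.6, 0.24, 0.1, 0, 0, 0.24], [0.6, -0.8, 0.33, 0.14, 0, 0, 0.32], [0.6, -1.0, 0.42, 0.17, 0, 0, 0.376]]]'

```text
clock: 1.5
position: [592.6, 150.4, 157.0]
ee_rot: [-180.0, -0.0, 79.9]
contact_force: [0.5, 0.7, 1.3]
width: 0.599
grip_force: 0.0
```

Emit:
arm_command --plan '[[[0.6, 0, 0, 0, 0, 0, 0], [0.6, 0, 0, 0, 0, 0, 0]]]'

```text
clock: 1.7
position: [591.5, 151.3, 156.8]
ee_rot: [-180.0, 0.0, 80.1]
contact_force: [-0.2, -0.3, 0.4]
width: 0.599
grip_force: 0.0
```

```bash
python3 -c "
from h import *
to(track(-62),51,79.8)"
```

```text
t 1.7 pos [591.5 151.3 156.8] [-180.     0.    80.1] F [-0.2 -0.3  0.4] w 0.599 shift [-0.174  0.196  0.423] turn [-0.001  0.     0.003]
```

Emit:
arm_command --plan '[[[0.6, -0.174, 0.196, 0, 0, 0, 0.003], [0.6, -0.174, 0.196, 0.1, 0, 0, 0.003], [0.6, -0.174, 0.196, 0.25, 0, 0, 0.003], [0.6, -0.174, 0.196, 0.4, 0, 0, 0.003], [0.6, -0.174, 0.196, 0.42, 0, 0, 0.003]]]'

```text
clock: 2.2
position: [629.1, 101.7, 48.6]
ee_rot: [-179.6, 0.1, 80.0]
contact_force: [-0.8, 0.3, 0.2]
width: 0.603
grip_force: 0.0
```

Run:
```python
from h import *
to(track(-62),51,79.8)
o=[]
for n,(x,y) in dict(scene=(360,200),top=(90,130)).items():
    o.append(cv2.resize(vision.capture(n)[y:y+190,x:x+130],None,fx=3,fy=3))
cv2.imwrite("pics/g1.png",np.hstack(o)[:,:,::-1])
```

```text
t 2.2 pos [629.1 101.7  48.6] [-1.796e+02  1.000e-01  8.000e+01] F [-0.8  0.3  0.2] w 0.603 shift [-0.004  0.013 -0.01 ] turn [-0.004  0.001  0.002]
```

View pics/g1.png

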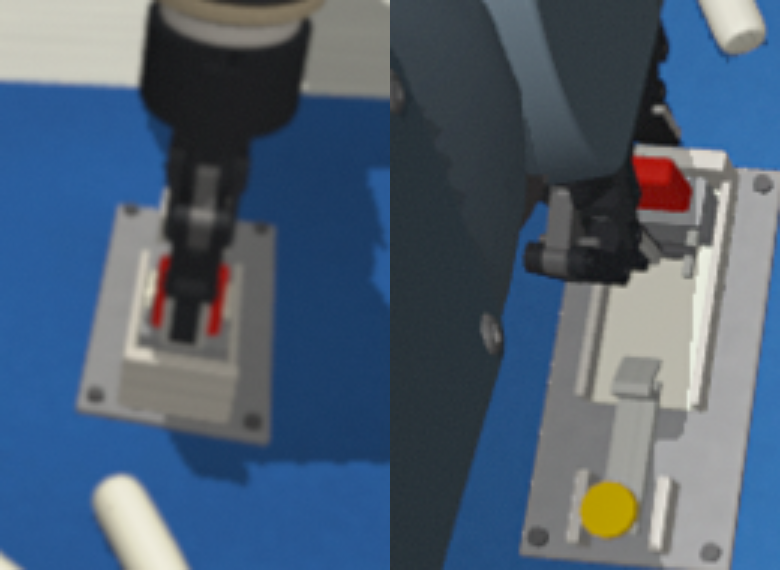

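The scene crop shows the fingers astride the red paddle, front and back, and centred on it at (188,290). I'll close them now.

Emit:
arm_command --plan '[[[0.6, -0.004, 0.012, -0.008, 0, 0, 0], [0, -0.004, 0.012, -0.008, 0, 0, 0], [0, -0.004, 0.012, -0.008, 0, 0, 0], [0, -0.004, 0.012, -0.008, 0, 0, 0], [0, -0.004, 0.012, -0.008, 0, 0, 0]]]' --newtons 60

```text
clock: 2.8
position: [633.6, 99.8, 55.6]
ee_rot: [-179.8, 0.0, 79.9]
contact_force: [-13.1, 1.3, 14.8]
width: 0.154
grip_force: 59.2
```

Emit:
arm_command --plan '[[[0, 0, 0, 0, 0, 0, 0], [0, 0, 0, 0, 0, 0, 0], [0, 0, 0, 0, 0, 0, 0]]]'

```text
clock: 3.1
position: [633.6, 99.8, 55.6]
ee_rot: [-179.8, 0.0, 79.9]
contact_force: [-12.7, 2.0, 14.4]
width: 0.155
grip_force: 59.2
```

```bash
python3 -c "
from h import *
to(track(15),51,79.8)"
```

```text
t 3.1 pos [633.6  99.8  55.6] [-179.8    0.    79.9] F [-12.7   2.   14.4] w 0.155 shift [ 0.001 -0.314  0.019] turn [-0.002  0.     0.001]
```

Emit:
arm_command --plan '[[[0, 0, 0, -0.018, 0, 0, 0], [0, 0, -0.04, -0.018, 0, 0, 0], [0, 0, -0.08, -0.018, 0, 0, 0], [0, 0, -0.12, -0.018, 0, 0, 0], [0, 0, -0.16, -0.018, 0, 0, 0]]]'

```text
clock: 3.6
position: [593.7, 106.6, 56.1]
ee_rot: [-179.8, 0.0, 79.9]
contact_force: [7.1, 2.7, -30.1]
width: 0.146
grip_force: 61.9
```

Emit:
arm_command --plan '[[[0, 0, -0.04, 0, 0, 0, 0], [0, 0, -0.08, 0, 0, 0, 0], [0, 0, -0.11, 0, 0, 0, 0], [0, 0, -0.13, 0, 0, 0, 0], [0, 0, -0.14, 0, 0, 0, 0]]]'

```text
clock: 4.1
position: [559.1, 112.6, 56.1]
ee_rot: [-179.8, 0.1, 79.9]
contact_force: [6.3, 2.6, -32.5]
width: 0.153
grip_force: 61.1
```

```bash
python3 -c "
from h import *
to(track(15),55,79.8)"
```

```text
t 4.1 pos [559.1 112.6  56.1] [-1.798e+02  1.000e-01  7.990e+01] F [  6.3   2.6 -32.5] w 0.153 shift [ 0.003 -0.011  0.005] turn [-0.002  0.001  0.001]
```

Emit:
arm_command --plan '[[[0, 0, -0.004, 0.012, 0, 0, 0], [0, 0, -0.008, 0.012, 0, 0, 0], [0, 0, -0.01, 0.012, 0, 0, 0], [0, 0, -0.01, 0.012, 0, 0, 0], [0, 0, -0.01, 0.012, 0, 0, 0]]]'

```text
clock: 4.6
position: [559.2, 112.7, 56.0]
ee_rot: [179.9, 0.0, 79.9]
contact_force: [5.7, -2.9, -8.3]
width: 0.153
grip_force: 64.7
```

Emit:
arm_command --plan '[[[0, 0, -0.006, 0, 0, 0, 0], [0, 0, -0.012, 0, 0, 0, 0], [0, 0, -0.012, 0, 0, 0, 0], [0, 0, -0.012, 0, 0, 0, 0]]]'

```text
clock: 5.0
position: [556.2, 113.2, 56.0]
ee_rot: [179.9, 0.0, 79.9]
contact_force: [5.6, -2.7, -7.9]
width: 0.152
grip_force: 64.8
```

Emit:
arm_command --plan '[[[0.5, 0, 0, 0, 0, 0, 0], [0.5, 0, 0, 0, 0, 0, 0], [0.5, 0, 0, 0, 0, 0, 0], [0.5, 0, 0, 0, 0, 0, 0], [0.5, 0, 0.01, -0.1, 0, 0, 0]]]'

```text
clock: 5.5
position: [556.2, 112.9, 78.8]
ee_rot: [-179.7, 0.1, 79.9]
contact_force: [-1.1, -0.5, 0.2]
width: 0.5
grip_force: 0.0
```

Emit:
arm_command --plan '[[[0.5, 0, 0, -0.15, 0, 0, 0], [0.7, 0.2, 0, -0.3, 0, 0, 0], [0.7, 0.4, 0, -0.35, 0, 0, 0], [0.7, 0.6, 0, -0.35, 0, 0, 0], [0.7, 0.8, 0, -0.35, 0, 0, 0]]]'

```text
clock: 6.0
position: [591.3, 299.5, 169.6]
ee_rot: [179.9, -0.1, 79.9]
contact_force: [0.6, -0.7, -0.4]
width: 0.703
grip_force: 0.0
```

Run:
```python
from h import *
s=vision.capture("scene");t=vision.capture("top")
o=[cv2.resize(s[200:390,360:490],None,fx=3,fy=3),cv2.resize(t[130:320,90:220],None,fx=3,fy=3)]
cv2.imwrite("pics/g2.png",np.hstack(o)[:,:,::-1])
to((473.8,-185.8),120,169.8)
```

```text
t 6.1 pos [590.8 302.7 168.3] [ 1.80e+02 -1.00e-01  8.01e+01] F [ 0.2 -1.8  0. ] w 0.7 shift [-2.005 -0.127  0.19 ] turn [ 0.001 -0.    -0.996]
```

View pics/g2.png

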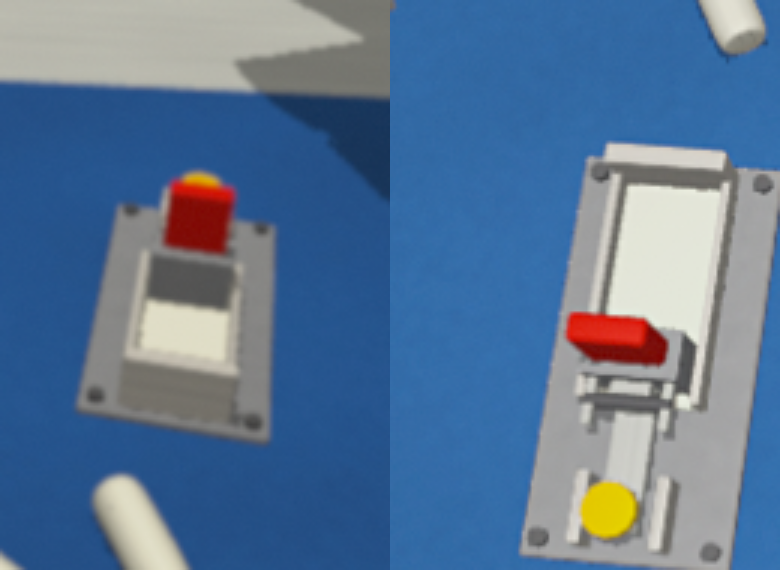

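The catch holds: in the top crop the follower is back, with the paddle at (617,340) and the floor open. I'll go for the cartridge next.

Emit:
arm_command --plan '[[[0.75, -0.2, -0.01, 0, 0, 0, -0.09], [0.75, -0.4, -0.02, 0, 0, 0, -0.18], [0.75, -0.6, -0.03, 0, 0, 0, -0.27], [0.75, -0.8, -0.05, 0, 0, 0, -0.36], [0.75, -1.0, -0.06, 0, 0, 0, -0.45]]]'

```text
clock: 6.6
position: [532.1, 55.3, 168.3]
ee_rot: [-180.0, -0.0, 120.3]
contact_force: [0.7, 0.1, 1.2]
width: 0.75
grip_force: 0.0
```

Emit:
arm_command --plan '[[[0.75, 0, 0, 0, 0, 0, 0]]]'

```text
clock: 6.7
position: [531.9, 52.9, 168.3]
ee_rot: [-179.9, 0.0, 120.1]
contact_force: [0.5, 0.6, 0.7]
width: 0.751
grip_force: 0.0
```

```bash
python3 -c "
from h import *
to((473.8,-185.8),120,169.8)"
```

```text
t 6.7 pos [531.9  52.9 168.3] [-179.9    0.   120.1] F [0.5 0.6 0.7] w 0.751 shift [-0.709 -0.68   0.194] turn [-0.001 -0.    -0.552]
```

Emit:
arm_command --plan '[[[0.75, -0.14, -0.13, 0.04, 0, 0, -0.09], [0.75, -0.28, -0.26, 0.08, 0, 0, -0.18], [0.75, -0.42, -0.4, 0.12, 0, 0, -0.27], [0.75, -0.56, -0.54, 0.16, 0, 0, -0.36], [0.75, -0.709, -0.68, 0.19, 0, 0, -0.45]]]'

```text
clock: 7.2
position: [480.0, -159.1, 124.3]
ee_rot: [180.0, -0.0, 158.6]
contact_force: [0.2, -0.6, 0.5]
width: 0.75
grip_force: 0.0
```

Emit:
arm_command --plan '[[[0.75, 0, 0, 0, 0, 0, -0.09], [0.75, 0, 0, 0, 0, 0, -0.1], [0.75, 0, 0, 0, 0, 0, -0.1]]]'

```text
clock: 7.5
position: [480.9, -157.3, 124.7]
ee_rot: [180.0, 0.0, 167.2]
contact_force: [0.3, 0.6, -0.8]
width: 0.753
grip_force: 0.0
```

```bash
python3 -c "
from h import *
to((473.8,-185.8),24,169.8)"
```

```text
t 7.5 pos [ 480.9 -157.3  124.7] [180.    0.  167.2] F [ 0.3  0.6 -0.8] w 0.753 shift [ 0.002 -0.118  0.403] turn [ 0.     0.    -0.029]
```

Emit:
arm_command --plan '[[[0.75, 0.002, -0.118, 0, 0, 0, -0.03], [0.75, 0.002, -0.118, 0.05, 0, 0, -0.03], [0.75, 0.002, -0.118, 0.2, 0, 0, -0.03], [0.75, 0.002, -0.118, 0.35, 0, 0, -0.03], [0.75, 0.002, -0.118, 0.39, 0, 0, -0.03]]]'

```text
clock: 8.0
position: [472.3, -184.5, 23.9]
ee_rot: [179.9, -0.3, 170.0]
contact_force: [0.7, 0.4, 0.0]
width: 0.751
grip_force: 0.0
```

Run:
```python
from h import *
to((473.8,-185.8),24,169.8)
o=[cv2.resize(vision.capture(n)[y:y+140,x:x+130],None,fx=3,fy=3) for n,(x,y) in dict(scene=(200,180),top=(330,230)).items()]
cv2.imwrite("pics/g3.png",np.hstack(o)[:,:,::-1])
```

```text
t 8.0 pos [ 472.3 -184.5   23.9] [179.9  -0.3 170. ] F [0.7 0.4 0. ] w 0.751 shift [-0.007 -0.004 -0.   ] turn [ 0.001 -0.003  0.002]
```

View pics/g3.png

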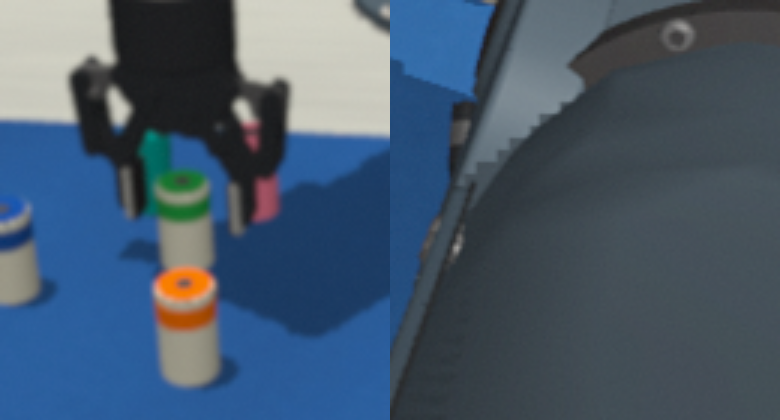

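In the scene crop the fingers straddle the green cartridge at (184,215), centred. I'll close on it and lift.

Emit:
arm_command --plan '[[[0.1, -0.006, -0.004, 0, 0, 0, 0], [0.1, -0.006, -0.004, 0, 0, 0, 0], [0.1, -0.006, -0.004, 0, 0, 0, 0], [0.1, -0.006, -0.004, 0, 0, 0, 0], [0.1, -0.006, -0.004, 0, 0, 0, 0]]]' --newtons 30

```text
clock: 8.6
position: [476.2, -188.1, 28.7]
ee_rot: [-180.0, 0.2, 170.1]
contact_force: [1.0, 2.3, 6.1]
width: 0.392
grip_force: 29.4
```

Emit:
arm_command --plan '[[[0.1, 0, 0, 0, 0, 0, 0], [0.1, 0, 0, -0.05, 0, 0, 0], [0.1, 0, 0, -0.2, 0, 0, 0], [0.1, 0, 0, -0.38, 0, 0, 0], [0.1, 0, 0, -0.5, 0, 0, 0]]]'

```text
clock: 9.1
position: [475.6, -188.0, 156.0]
ee_rot: [-179.9, 0.2, 170.1]
contact_force: [1.2, 0.6, -0.7]
width: 0.391
grip_force: 30.2
```

```bash
python3 -c "
from h import *
to(track(-40),140,169.8)"
```

```text
t 9.1 pos [ 475.6 -188.   156. ] [-179.9    0.2  170.1] F [ 1.2  0.6 -0.7] w 0.391 shift [-0.33   1.244  0.064] turn [-0.001  0.002  0.003]
```

Emit:
arm_command --plan '[[[0.1, -0.05, 0.2, 0, 0, 0, 0], [0.1, -0.1, 0.4, 0, 0, 0, 0], [0.1, -0.15, 0.6, 0, 0, 0, 0], [0.1, -0.2, 0.78, 0, 0, 0, 0], [0.1, -0.25, 0.95, 0, 0, 0, 0]]]'

```text
clock: 9.6
position: [578.1, 37.7, 153.6]
ee_rot: [180.0, 0.1, 170.1]
contact_force: [0.5, -0.5, 0.6]
width: 0.391
grip_force: 30.3
```

Emit:
arm_command --plan '[[[0.1, -0.05, 0.17, 0, 0, 0, 0], [0.1, -0.08, 0.29, 0, 0, 0, 0], [0.1, -0.08, 0.29, 0, 0, 0, 0], [0.1, -0.08, 0.29, 0, 0, 0, 0]]]'

```text
clock: 10.0
position: [609.6, 103.8, 152.9]
ee_rot: [-180.0, 0.0, 170.1]
contact_force: [0.3, -0.2, -0.3]
width: 0.387
grip_force: 30.3
```

```bash
python3 -c "
from h import *
to(track(-40),60,169.8)"
```

```text
t 10.0 pos [609.6 103.8 152.9] [-180.     0.   170.1] F [ 0.3 -0.2 -0.3] w 0.387 shift [-0.004  0.002  0.372] turn [-0.     0.     0.004]
```

Emit:
arm_command --plan '[[[0.1, -0.003, 0, 0.1, 0, 0, 0], [0.1, -0.003, 0, 0.25, 0, 0, 0], [0.1, -0.003, 0, 0.36, 0, 0, 0], [0.1, -0.003, 0, 0.37, 0, 0, 0], [0.1, -0.003, 0, 0.37, 0, 0, 0]]]'

```text
clock: 10.5
position: [610.5, 102.5, 60.4]
ee_rot: [-180.0, -0.0, 170.0]
contact_force: [0.2, -0.6, -0.1]
width: 0.393
grip_force: 30.2
```

Run:
```python
from h import *
to(track(-40),38.5,169.8)
o=[cv2.resize(vision.capture(n)[y:y+190,x:x+130],None,fx=3,fy=3) for n,(x,y) in dict(scene=(360,200),top=(90,130)).items()]
cv2.imwrite("pics/g4.png",np.hstack(o)[:,:,::-1])
```

```text
t 10.5 pos [610.5 102.5  60.4] [-180.   -0.  170.] F [ 0.2 -0.6 -0.1] w 0.393 shift [0.001 0.006 0.087] turn [-0.    -0.     0.003]
```

View pics/g4.png

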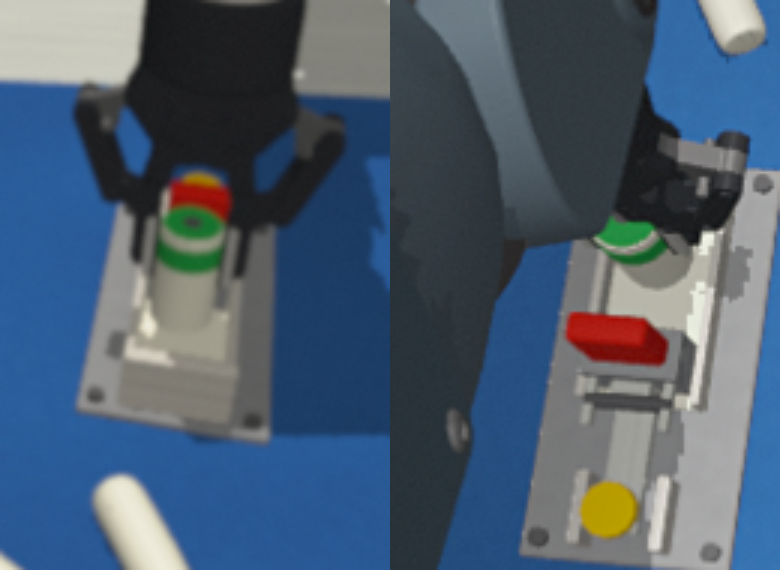

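The scene crop shows the cartridge upright over the open floor, base near (180,320), between the walls, the end stop and the follower. I'll lower it.

Emit:
arm_command --plan '[[[0.1, 0, 0.005, 0.03, 0, 0, 0], [0.1, 0, 0.005, 0.06, 0, 0, 0], [0.1, 0, 0.005, 0.08, 0, 0, 0], [0.1, 0, 0.005, 0.08, 0, 0, 0], [0.1, 0, 0.005, 0.08, 0, 0, 0]]]'

```text
clock: 11.1
position: [610.6, 104.5, 39.3]
ee_rot: [-180.0, -0.0, 170.1]
contact_force: [-0.8, 0.5, -0.8]
width: 0.389
grip_force: 30.2
```

Emit:
arm_command --plan '[[[0.1, 0, 0, 0.004, 0, 0, 0], [0.1, 0, 0, 0.008, 0, 0, 0], [0.1, 0, 0, 0.008, 0, 0, 0], [0.1, 0, 0, 0.008, 0, 0, 0]]]'

```text
clock: 11.5
position: [610.9, 104.5, 38.5]
ee_rot: [180.0, 0.0, 170.1]
contact_force: [-3.8, -0.4, 10.1]
width: 0.386
grip_force: 31.3
```

Contact at 10 N, so it's seated on the floor. I'll release, then rise.

Emit:
arm_command --plan '[[[0.1, 0, 0, -0.002, 0, 0, 0], [0.5, 0, 0, -0.002, 0, 0, 0], [0.6, 0, 0, -0.002, 0, 0, 0], [0.7, 0, 0, -0.002, 0, 0, 0], [0.7, 0, 0, -0.002, 0, 0, 0]]]'

```text
clock: 12.0
position: [610.6, 104.5, 37.9]
ee_rot: [-180.0, -0.0, 170.1]
contact_force: [0.5, -0.6, -0.1]
width: 0.7
grip_force: 0.0
```

Emit:
arm_command --plan '[[[0.7, 0, 0, -0.05, 0, 0, 0], [0.7, 0, 0, -0.15, 0, 0, 0], [0.7, 0, 0, -0.3, 0, 0, 0], [0.7, 0, 0, -0.45, 0, 0, 0], [0.7, 0, 0, -0.45, 0, 0, 0]]]'

```text
clock: 12.5
position: [613.2, 104.8, 156.8]
ee_rot: [179.9, 0.5, 170.1]
contact_force: [0.2, 0.5, 0.3]
width: 0.702
grip_force: 0.0
```

Run:
```python
from h import *
to(track(84),100,169.8)
o=[cv2.resize(vision.capture(n)[y:y+190,x:x+130],None,fx=3,fy=3) for n,(x,y) in dict(scene=(360,200),top=(90,130)).items()]
cv2.imwrite("pics/g5.png",np.hstack(o)[:,:,::-1])
```

```text
t 12.5 pos [613.2 104.8 156.8] [179.9   0.5 170.1] F [0.2 0.5 0.3] w 0.702 shift [ 0.508 -0.003  0.223] turn [0.002 0.006 0.003]
```

View pics/g5.png

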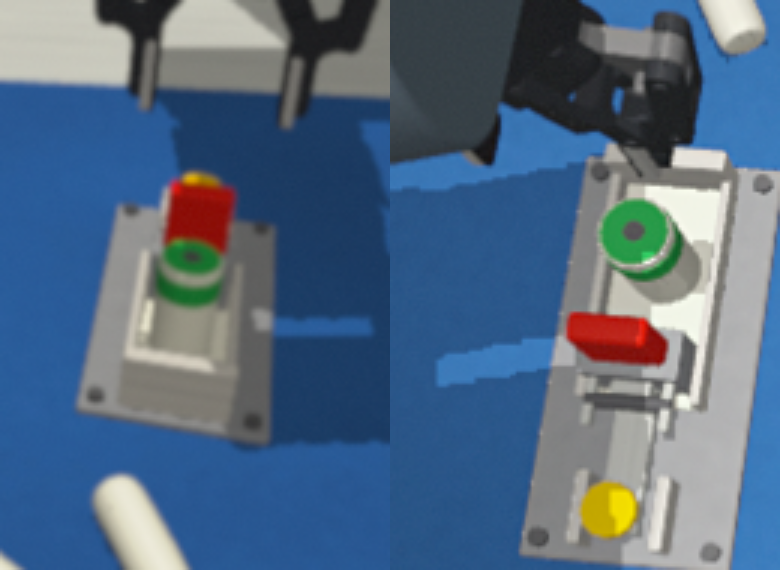

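The cartridge stands upright and free in the track, with its green top at (633,232) in the top crop, and the follower is still caught. Next I'll press the pad with shut fingers.

Emit:
arm_command --plan '[[[0, 0.1, 0, 0, 0, 0, 0.09], [0, 0.2, 0, 0, 0, 0, 0.18], [0, 0.3, 0, 0, 0, 0, 0.27], [0, 0.4, 0, 0, 0, 0, 0.36], [0, 0.5, 0, 0, 0, 0, 0.45]]]'

```text
clock: 13.1
position: [485.8, 126.0, 149.6]
ee_rot: [-179.9, -0.1, 129.3]
contact_force: [0.4, -0.4, 0.1]
width: -0.003
grip_force: 0.0
```

Emit:
arm_command --plan '[[[0, 0, 0, 0, 0, 0, 0.09], [0, 0, 0, 0, 0, 0, 0.18], [0, 0, 0, 0, 0, 0, 0.27], [0, 0, 0, 0, 0, 0, 0.36], [0, 0, 0, 0, 0, 0, 0.45]]]'

```text
clock: 13.6
position: [486.9, 125.9, 149.7]
ee_rot: [-179.9, 0.0, 88.8]
contact_force: [0.9, -0.0, -0.3]
width: -0.001
grip_force: 0.0
```

Emit:
arm_command --plan '[[[0, 0, 0, 0, 0, 0, 0.09], [0, 0, 0, 0, 0, 0, 0.1]]]'

```text
clock: 13.8
position: [486.9, 126.0, 149.7]
ee_rot: [-179.9, 0.0, 79.9]
contact_force: [-1.0, -0.3, -0.9]
width: -0.001
grip_force: 0.0
```

```bash
python3 -c "
from h import *
to(track(84),60,79.8)"
```

```text
t 13.8 pos [486.9 126.  149.7] [-179.9    0.    79.9] F [-1.  -0.3 -0.9] w -0.001 shift [0.001 0.007 0.359] turn [-0.001  0.     0.002]
```

Down to z≈60, then press to about 34.

Emit:
arm_command --plan '[[[0, 0, 0.007, 0.1, 0, 0, 0], [0, 0, 0.007, 0.25, 0, 0, 0], [0, 0, 0.007, 0.36, 0, 0, 0], [0, 0, 0.007, 0.4, 0, 0, 0], [0, 0, 0.007, 0.42, 0, 0, 0]]]'

```text
clock: 14.3
position: [488.8, 125.7, 44.8]
ee_rot: [-179.9, 0.0, 80.2]
contact_force: [0.4, -0.1, -0.0]
width: 0.004
grip_force: 0.0
```

Emit:
arm_command --plan '[[[0, 0, 0, 0.015, 0, 0, 0], [0, 0, 0, 0.03, 0, 0, 0], [0, 0, 0, 0.04, 0, 0, 0], [0, 0, 0, 0.04, 0, 0, 0], [0, 0, 0, 0.04, 0, 0, 0]]]'

```text
clock: 14.8
position: [489.7, 125.8, 36.1]
ee_rot: [179.9, -0.0, 80.1]
contact_force: [0.4, 0.9, 3.2]
width: -0.002
grip_force: 1.2
```

Emit:
arm_command --plan '[[[0, 0, 0, 0.008, 0, 0, 0], [0, 0, 0, 0.008, 0, 0, 0], [0, 0, 0, 0.008, 0, 0, 0], [0, 0, 0, 0.008, 0, 0, 0], [0, 0, 0, 0.008, 0, 0, 0]]]'

```text
clock: 15.3
position: [489.6, 125.8, 33.7]
ee_rot: [180.0, -0.0, 80.1]
contact_force: [2.4, 1.4, 3.4]
width: 0.0
grip_force: 1.6
```

Emit:
arm_command --plan '[[[0, 0, 0, 0.008, 0, 0, 0], [0, 0, 0, 0, 0, 0, 0], [0, 0, 0, -0.1, 0, 0, 0], [0, 0, 0, -0.3, 0, 0, 0], [0, 0, 0, -0.5, 0, 0, 0]]]'

```text
clock: 15.8
position: [487.8, 125.5, 159.1]
ee_rot: [-179.8, 0.1, 80.1]
contact_force: [1.2, -0.5, -0.7]
width: -0.0
grip_force: 0.0
```

Emit:
arm_command --plan '[[[0, 0.2, 0, 0, 0, 0, 0], [0, 0.4, 0, 0, 0, 0, 0], [0, 0.6, 0, 0, 0, 0, 0], [0, 0.8, 0, 0, 0, 0, 0], [0, 0.8, 0, 0, 0, 0, 0]]]'

```text
clock: 16.3
position: [523.0, 327.2, 157.6]
ee_rot: [-179.9, -0.0, 80.3]
contact_force: [-0.2, -1.1, -1.0]
width: 0.001
grip_force: 0.0
```

Run:
```python
from h import *
to(track(84),60,79.8)
o=[cv2.resize(vision.capture(n)[y:y+190,x:x+130],None,fx=3,fy=3) for n,(x,y) in dict(scene=(360,200),top=(90,130)).items()]
cv2.imwrite("pics/g6.png",np.hstack(o)[:,:,::-1])
```

```text
t 16.3 pos [523.  327.2 157.6] [-179.9   -0.    80.3] F [-0.2 -1.1 -1. ] w 0.001 shift [-0.817 -0.     0.39 ] turn [-0.001 -0.     0.006]
```

View pics/g6.png

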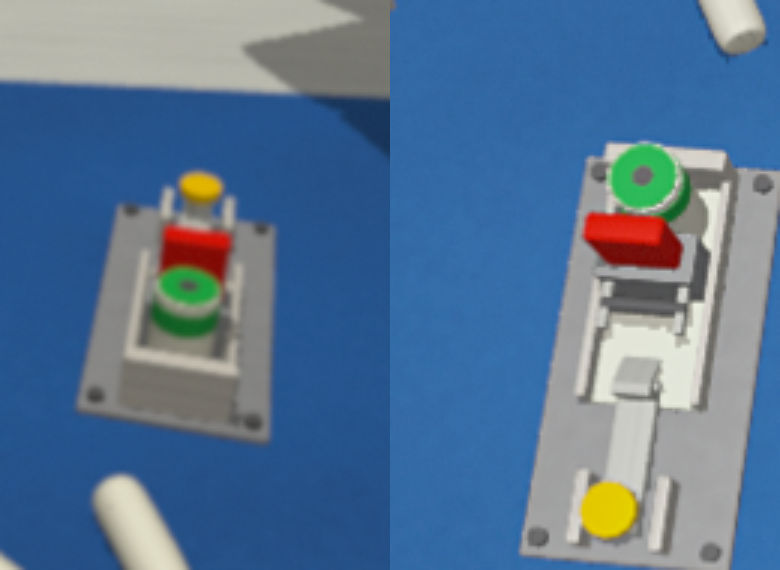

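The follower has closed and the cartridge is upright against the end stop, with its green top at (645,180) in the top crop. I'll let it settle, check the numbers, then hand in.

Emit:
arm_command --plan '[[[0, 0, 0, 0, 0, 0, 0], [0, 0, 0, 0, 0, 0, 0], [0, 0, 0, 0, 0, 0, 0], [0, 0, 0, 0, 0, 0, 0], [0, 0, 0, 0, 0, 0, 0]]]'

```text
clock: 16.9
position: [523.8, 322.4, 158.7]
ee_rot: [180.0, -0.0, 80.1]
contact_force: [-0.1, -0.2, -0.1]
width: 0.001
grip_force: 0.0
```

Run:
```python
from h import *
t=vision.capture("top")
r=blob(t,[0,170,90],[8,255,255],(300//3*0+168,210),30)[0]; g=blob(t,[45,100,70],[72,255,255],(175,190),20)[0]
T=(571.2,111.1,np.radians(169.8))
for x in(-40,-34,-28): print(x,hullc(trackpts(T,x)[0],"top"),proj([*track(x-29),70],"top"))
print(r,g)
```

```text
-40 [172.97160363 205.85899661] [[175.62002523 184.58442931]]
-34 [172.24808243 210.05832193] [[174.90386586 188.71696321]]
-28 [171.52219756 214.27758353] [[174.18537897 192.86950258]]
[170.48917749 209.45887446] [173.9556962 188.3164557]
```

The paddle is at x≈-34 and the cartridge axis at x≈-63, as required.

```bash
python3 -c "
from rig import manip
print(manip.sign_off())"
```

```text
the job is handed in; nothing more can be done
None
```

The green-banded cartridge stands upright, band up, against the end stop with the follower closed on it (paddle measured at about x = -34 mm, cartridge axis about -63 mm); I handed the job in at about 17 s, and no verdict came back.

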